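# Clear the lens offcuts and set out the jars

## Task

Take the scraper block by its grip and wipe every lens offcut off the low metal shelf, over its open end into the catch pan, touching the offcuts with nothing but the scraper; then stand the scraper back upright well on the orange mat. After that, stand all the white jars upright on the cleared shelf in one straight row along the middle of its length, side by side with no more than about a finger's width between neighbours. Leave the other things on the bench where they are.

Things in the scene. Friction and masses are not known exactly. Their poses are not given: they have to be found in the camera images.
- shelf: Fixed low aluminium shelf, 160 mm deep (x), 300 mm long (y), surface 70 mm above the bench. Lips 6 mm thick, 12 mm high along both long edges and the closed -y end (148 mm clear between the long lips). The +y end is open, without a lip, and drops into the grey catch pan built onto it. Origin at bench level under the shelf's centre; place and yaw vary.
- shelf_top (a point): Centre of the shelf's top surface, between the lips; same axes as the shelf (y runs along the shelf towards the open end and the pan; the open edge is at y = +150 mm, the inner face of the end lip at y = -144 mm).
- pan_in (a point): Centre of the inner floor of the grey open catch pan beyond the shelf's open end; same axes as the shelf. Inside about 188 mm (x) by 120 mm (y), floor 5 mm above the bench (65 mm below the shelf surface), side walls 90 mm and far wall 100 mm high above the bench.
- mat: Fixed thin orange rubber mat, 120 mm (x) by 180 mm (y), 3 mm thick, to the left; origin under its centre at bench level.
- scraper: Scraper, 250 g: dark steel block with flat rubber underside, 90 mm long (x), 40 mm (y), 20 mm high, and on it a centred upright wooden grip 60 mm (x) by 26 mm (y), from 20 to 66 mm above the underside. Origin at the centre of the underside, z up; same after half a turn. Stands upright on the orange mat at the start.
- chip1: Loose brown tinted-glass lens offcut, a flat crescent about 46 x 20 mm and 7 mm thick, 12 g, lying on the shelf; origin at the centre of its underside. May be absent (four or five are present).
- chip2: Loose brown tinted-glass lens offcut, a flat crescent about 46 x 20 mm and 7 mm thick, 12 g, lying on the shelf; origin at the centre of its underside. May be absent (four or five are present).
- chip3: Loose brown tinted-glass lens offcut, a flat crescent about 46 x 20 mm and 7 mm thick, 12 g, lying on the shelf; origin at the centre of its underside. May be absent (four or five are present).
- chip4: Loose brown tinted-glass lens offcut, a flat crescent about 46 x 20 mm and 7 mm thick, 12 g, lying on the shelf; origin at the centre of its underside. May be absent (four or five are present).
- chip5: Loose brown tinted-glass lens offcut, a flat crescent about 46 x 20 mm and 7 mm thick, 12 g, lying on the shelf; origin at the centre of its underside. May be absent (four or five are present).
- jar1: Round white plastic jar with a grey screw lid, closed: 56 mm in diameter (lid 55 mm, from 44 mm up), 62 mm tall, about 150 g with a heavy bottom, standing on the bench; origin at the centre of its underside, z up its axis. May be absent (three or four are present).
- jar2: Round white plastic jar with a grey screw lid, closed: 56 mm in diameter (lid 55 mm, from 44 mm up), 62 mm tall, about 150 g with a heavy bottom, standing on the bench; origin at the centre of its underside, z up its axis. May be absent (three or four are present).
- jar3: Round white plastic jar with a grey screw lid, closed: 56 mm in diameter (lid 55 mm, from 44 mm up), 62 mm tall, about 150 g with a heavy bottom, standing on the bench; origin at the centre of its underside, z up its axis. May be absent (three or four are present).
- jar4: Round white plastic jar with a grey screw lid, closed: 56 mm in diameter (lid 55 mm, from 44 mm up), 62 mm tall, about 150 g with a heavy bottom, standing on the bench; origin at the centre of its underside, z up its axis. May be absent (three or four are present).
- spray: Bystander: slim upright bottle with black cap, 38 mm in diameter, 100 mm tall; origin under its centre. Leave alone.
- carton: Bystander: small cardboard carton 64 x 64 x 30 mm lying flat; origin under its centre. Leave alone.
- spectacles: Bystander: red spectacles lying flat near the robot, 150 x 140 x 9 mm; origin at the middle of the lenses, its side arms along +x. Leave alone.
- driver: Bystander: screwdriver 160 mm long lying on the bench near the robot. Leave alone.
- case: Bystander: open black spectacle case, 70 (x) x 165 (y) x 30 mm with a raised lid up to about 90 mm, on the far left; origin under its centre. Leave alone.

How it is judged:
By the outcome, as a careful person would: the job done as asked, in the order asked, and still so for the second after the job is handed in, with the robot touching nothing.
Of jar1, jar2, jar3, jar4 only 3 to 4 are there at a start; the rules pass over those that are not, and their reading is None.
Of chip1, chip2, chip3, chip4, chip5 only 4 to 5 are there at a start; the rules pass over those that are not, and their reading is None.
At some moment in a run one of jar1, jar2, jar3, jar4, scraper may be knocked a few centimetres aside while the robot is not near it.
It also fails if it takes over 210 s, if anything falls off the work surface, if the arm or the gripper's body presses on something with over 40 N, if the wrist force passes 120 N, or if a joint passes its speed limit or range.

## Robot

A 6-joint arm with a two-finger parallel gripper is mounted at the origin on the work surface. World frame = base frame: x ahead of the robot, y to its left, z up, the work surface at z = 0. Lengths are in m, angles in rad, forces in N, time in s.
With the tool pointing down it reaches from about 0.3 to 0.95 m from the base axis. Payload 3.1 kg.
Tool frame: the origin (TCP) lies at the very end of the fingers, on their centre line; the grasp point (between the pads) lies 19 mm behind it; z points along the fingers, y is the line along which they close (so a half turn about z gives the same grasp; the last joint's range is limited). The gripper opens to 85 mm and grips with 20 to 120 N. Pads are 22 mm wide; open, the fingers measure 114 mm over their backs; the gripper's body (76 mm by 85 mm) begins 54 mm behind the grasp point. The pads swing forward as they close: fully open they stand 13 mm farther back than shut.
Start: joints at [-1.38, 0.308, 1.634, -0, 1.2, -0.07], TCP at [0.161, -0.604, 0.231] pointing down, gripper open.
Joint ranges: [-3.06, 3.06], [-0.79, 1.96], [0.05, 2.63], [-1.19, 4.34], [0.05, 2.64], [-2.94, 2.94]. Speed limits (rad/s): [2.79, 2.79, 3.14, 3.14, 3.14, 3.14].

## Interface

Orientations are given as a unit quaternion [x, y, z, w].
In Python, from rig import * gives the robot as it stands.
- The arm moves only by the shell command python3 -m crank 'ROWS' [FORCE]. ROWS is JSON, a list of rows, each a list of 7 numbers: the turn, a rotation vector about the tool's x, y, z in degrees, then the shift along the tool's x, y, z in m, then the opening, from 0 (shut) to 1 (fully open). A call has 1 to 20 rows; each row is the pose to reach, as a shift and turn from the pose commanded when the call began, along the tool's axes at that moment; what a row does not reach only later rows make up. A row lasts 1/10 s, in which the tool goes at most 50 mm and 8.59 degrees, less where a joint would pass 70% of its speed; a pose out of reach is approached as far as the arm can. A call with a gripper value outside its range is refused whole. The fingers move at their own pace and stop on an object; FORCE is the grip in N (left out, the last holds). Time passes only in rows, so rows that repeat a pose let the fingers close. It gives the time, the measured TCP pose, the force, the opening and the grip force at its end, in the units of the state.
- get_state(): the state, without advancing time (a new reading comes with each control period).
- get_image(name): name is "scene" or "top" or "wrist"; returns a dict with "img" (480x640x3 uint8, blue, green, red), "mtx" (3x3 intrinsics, pixels), "world_to_cam" (4x4, takes a point from world to camera coordinates). Camera axes: x right, y up, looking along -z (the intrinsics and any distortion apply to the point x, -y, -z); pixel columns grow to the right and rows downward; lengths in m; the calibration is good to about 2 mm. A picture is of the moment at which its call begins. There is no depth.
- hand_in(): hands the job in; it is judged then, once.
Trained networks look in the newest picture that a camera, given by its name, has taken for a name from the list of things; names that differ only in an ending like _2 or _b are one class to them, and where a whole thing is asked for, a point or a joint stands for the part that bears it (a point fixed in the world has none). Each returns a list of dicts, best first, with "conf" (0 to 1); they miss things now and then, are a little off and sometimes report something else, mostly with a low value. They report only what shows in the picture. A call takes as long as a camera call.
- masks_of(camera, target): "pixels" (480x640 bool, what is visible of it) and "position" ([row, column] in pixels, amid what is visible of it).
The state is a dict: "time_s": time; "qpos": joint angles; "dq": joint speeds; "effort": joint torques, N m; "ee_pos": TCP position; "tcp_rot": TCP orientation; "wrist_force": force on the tool from outside, world axes, zero at the start; "ft_torque": the same for the moment, N m; "opening": opening from 0.0 (shut) to 1.0 (fully open); "grip_force": force on a finger pad.
Only numpy, scipy, OpenCV 4.12 (cv2) and the standard library are available. Lean on these libraries where they do the work, as an engineer would, in place of code of your own. Each camera call takes 0.05 s, during which the arm holds its last target. There are 200 camera calls.

## Working session

There is one attempt and no reset: what is moved stays moved. The work goes in short steps, Python scripts to look and compute and a shell command to move; the robot and the scene stay as the last step left them, time stands still between calls to the robot, and variables do not carry over. Pictures are saved under pics/ and viewed, at most 14 in all, crops included, and the job is handed in when it is done.

```bash
ls; mkdir -p pics
cat > h.py <<'E'
from rig import *
import numpy as np, cv2
from scipy.spatial.transform import Rotation as R
def ray(cam,im,px): # px [row,col]
    M=im["world_to_cam"];K=im["mtx"]
    d=np.linalg.inv(K)@np.array([px[1],px[0],1.]);d=np.array([d[0],-d[1],-d[2]])
    Ri=M[:3,:3].T;return -Ri@M[:3,3],Ri@d
def at_z(im,px,z):
    o,d=ray(None,im,px);return o+d*(z-o[2])/d[2]
def proj(im,p):
    c=im["world_to_cam"]@np.append(p,1);q=im["mtx"]@np.array([c[0],-c[1],-c[2]]);return q[:2]/q[2]
E
python3 - <<'E'
from h import *
for c in("scene","top"):
    im=get_image(c);cv2.imwrite(f"pics/{c}0.png",im["img"]);print(c,[k for k in im if k!="img"],np.linalg.inv(im["world_to_cam"])[:3,3])
im=get_image("top")
for n,z in(("shelf",.07),("mat",.003),("scraper",.066),("chip1",.077),("jar1",.062),("spray",.1),("carton",.03),("case",.03)):
    for m in masks_of("top",n):
        if m["conf"]>.2: print(n,round(m["conf"],2),np.round(m["position"]),np.round(at_z(im,m["position"],z),3),m["pixels"].sum())
print(get_state())
E
```

```text
pics
scene ['mtx', 'world_to_cam'] [ 1.28726586 -0.4502153   0.93313122]
top ['mtx', 'world_to_cam'] [0.24609103 0.06966021 1.54362823]
shelf 0.95 [196. 290.] [0.601 0.105 0.07 ] 10300
mat 0.76 [270. 206.] [0.406 0.337 0.003] 2247
scraper 0.57 [269. 223.] [0.403 0.282 0.066] 525
chip1 0.49 [190. 335.] [ 0.618 -0.016  0.077] 59
chip1 0.45 [207. 307.] [0.57  0.06  0.077] 68
chip1 0.45 [190. 289.] [0.616 0.109 0.077] 55
jar1 0.98 [227. 474.] [ 0.519 -0.392  0.062] 451
jar1 0.9 [282. 409.] [ 0.371 -0.213  0.062] 413
jar1 0.77 [189. 427.] [ 0.624 -0.269  0.062] 465
spray 0.65 [229. 422.] [ 0.507 -0.244  0.1  ] 202
carton 0.93 [270. 445.] [ 0.405 -0.318  0.03 ] 605
carton 0.48 [226. 472.] [ 0.529 -0.397  0.03 ] 454
case 0.57 [241. 139.] [0.482 0.517 0.03 ] 2807
{'time_s': 0.55, 'qpos': array([-1.37966580e+00,  3.08092237e-01,  1.63381812e+00, -1.59674066e-05,
        1.19970373e+00, -6.96799336e-02]), 'dq': array([-1.32944303e-03, -2.16291522e-03,  1.01918730e-03,  1.34587199e-03,
        8.26601853e-05,  1.70998433e-04]), 'effort': array([ 5.00762617e-04, -4.14898682e+01, -2.76813269e+01,  2.90923151e-05,
        1.79591530e-03,  1.86262376e-06]), 'ee_pos': array([ 0.16114501, -0.60386339,  0.23126821]), 'tcp_rot': array([ 9.91508904e-01,  1.30038812e-01, -8.07701619e-06, -1.02473904e-05]), 'wrist_force': array([-0.29117078,  0.71544025,  0.54414664]), 'ft_torque': array([ 0.04231642, -0.0298795 ,  0.00175423]), 'grip_force': 0.0, 'opening': 1.001140225933019}
```

Run:
```python
import cv2
a=cv2.imread("pics/top0.png")
cv2.imwrite("pics/topcrop.png",cv2.resize(a[120:320,110:510],None,fx=2,fy=2,interpolation=cv2.INTER_CUBIC))
```

```text
(no output)
```

View pics/topcrop.png

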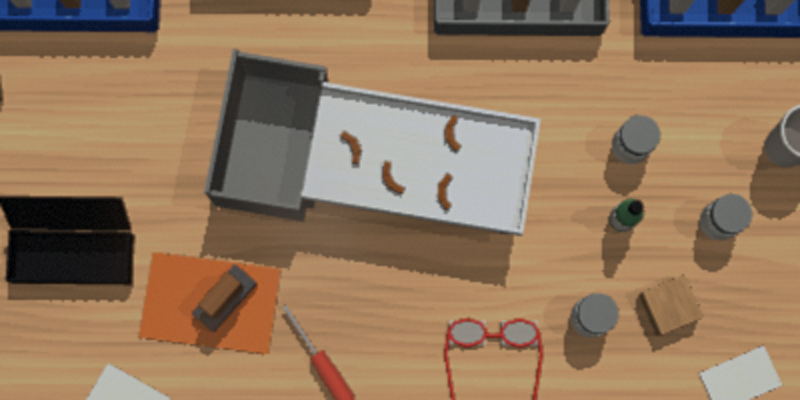

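View pics/scene0.png

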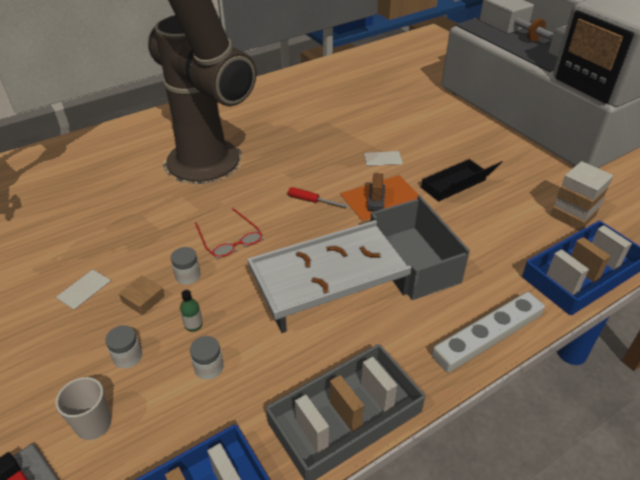

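The top view shows four chips on the shelf and three jars: (595,314), (726,215) and (636,138) in crop pixels. The scraper is on the mat at (225,297). The shelf is tilted about -9°. I'll go over the shelf for a closer view.

```bash
cat >> h.py <<'E'
def yawx():
    x=R.from_quat(get_state()["tcp_rot"]).as_matrix()[:,0];return np.degrees(np.arctan2(x[1],x[0]))
def go(p,yaw=None):
    "print turn and shift (tool axes) to bring TCP to p with tool straight down, tool x at yaw (deg)"
    s=get_state();R0=R.from_quat(s["tcp_rot"])
    y=np.radians(yawx() if yaw is None else yaw)
    Rt=R.from_matrix(np.array([[np.cos(y),np.sin(y),0],[np.sin(y),-np.cos(y),0],[0,0,-1]]))
    print("turn",np.round((R0.inv()*Rt).as_rotvec(degrees=True),1),"shift",np.round(R0.inv().apply(np.array(p)-s["ee_pos"]),4))
E
python3 - <<'E'
from h import *
go([.45,-.2,.40],60);go([.5,.12,.42],107)
E
```

```text
turn [ -0.    0.  -45.1] shift [ 0.3832 -0.3157 -0.1687]
turn [ -0.   -0.  -92.1] shift [ 0.5141 -0.612  -0.1887]
```

```bash
python3 -m crank '[[0,0,-45,0.38,-0.315,-0.17,1],[0,0,-45,0.38,-0.315,-0.17,1],[0,0,-45,0.38,-0.315,-0.17,1],[0,0,-45,0.38,-0.315,-0.17,1],[0,0,-45,0.38,-0.315,-0.17,1],[0,0,-45,0.38,-0.315,-0.17,1],[0,0,-45,0.38,-0.315,-0.17,1],[0,0,-45,0.38,-0.315,-0.17,1],[0,0,-45,0.38,-0.315,-0.17,1],[0,0,-45,0.38,-0.315,-0.17,1],[0,0,-92,0.514,-0.612,-0.189,1],[0,0,-92,0.514,-0.612,-0.189,1],[0,0,-92,0.514,-0.612,-0.189,1],[0,0,-92,0.514,-0.612,-0.189,1],[0,0,-92,0.514,-0.612,-0.189,1],[0,0,-92,0.514,-0.612,-0.189,1],[0,0,-92,0.514,-0.612,-0.189,1],[0,0,-92,0.514,-0.612,-0.189,1],[0,0,-92,0.514,-0.612,-0.189,1],[0,0,-92,0.514,-0.612,-0.189,1]]'
python3 - <<'E'
from h import *
im=get_image("wrist");cv2.imwrite("pics/w1.png",im["img"])
print(np.linalg.inv(im["world_to_cam"])[:3,3])
for n,z in(("shelf",.07),("scraper",.066),("chip1",.077)):
    for m in masks_of("wrist",n):
        if m["conf"]>.2: print(n,round(m["conf"],2),np.round(m["position"]),np.round(at_z(im,m["position"],z),3),m["pixels"].sum())
E
```

```text
time_s: 2.55
ee_pos: [0.4997, 0.1191, 0.4201]
tcp_rot: [0.595, 0.803, -0.0, 0.0]
wrist_force: [-0.9, -0.1, 0.1]
opening: 1.001
grip_force: 0.0
[0.47795638 0.18953988 0.5635804 ]
shelf 0.82 [184. 400.] [0.598 0.144 0.07 ] 50081
scraper 0.69 [ 25. 289.] [0.422 0.273 0.066] 2008
chip1 0.89 [284. 322.] [ 0.546 -0.004  0.077] 351
chip1 0.8 [208. 400.] [0.607 0.118 0.077] 393
chip1 0.78 [311. 383.] [ 0.632 -0.017  0.077] 346
chip1 0.59 [240. 353.] [0.565 0.064 0.077] 358
```

View pics/w1.png

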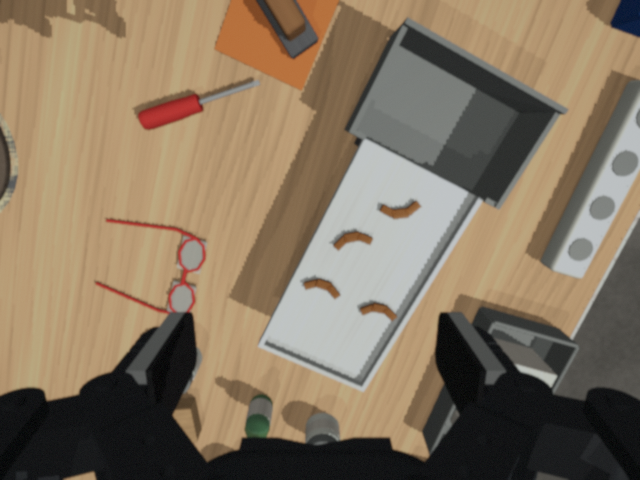

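```bash
cat > fit.py <<'E'
from h import *
from scipy.optimize import minimize
def poly(im,pts): return np.array([proj(im,p) for p in pts])
def iou_fit(im,mask,outline,p0,S=4):
    M=cv2.resize(mask.astype(np.uint8)*255,None,fx=S,fy=S,interpolation=cv2.INTER_LINEAR)>127
    def cost(p):
        c,s=np.cos(p[2]),np.sin(p[2])
        w=[[p[0]+c*x-s*y,p[1]+s*x+c*y,z] for x,y,z in outline]
        q=cv2.convexHull(np.round((poly(im,w)+.5)*S-.5).astype(np.int32))
        B=np.zeros(M.shape,np.uint8);cv2.fillPoly(B,[q],1);B=B>0
        return 1-(B&M).sum()/(B|M).sum()
    best=min((minimize(cost,p0,method="Nelder-Mead",options=dict(initial_simplex=np.array(p0)+np.array(d))) for d in
      ([[0,0,0],[.01,0,0],[0,.01,0],[0,0,.06]],[[0,0,0],[-.01,0,0],[0,-.01,0],[0,0,-.06]])),key=lambda r:r.fun)
    return best.x,best.fun
SHELF=[(-.08,-.15,.082),(.08,-.15,.082),(.08,.15,.082),(-.08,.15,.082)]
E
python3 - <<'E'
from fit import *
for cam in("wrist","top"):
    im=get_image(cam);i=im["img"];hsv=cv2.cvtColor(i,cv2.COLOR_BGR2HSV)
    ms=[m for m in masks_of(cam,"shelf")][0]["pixels"]
    # bright grey = shelf (pan is darker), chips filled
    w=((hsv[...,2]>135)&(hsv[...,1]<50)).astype(np.uint8)&cv2.dilate(ms.astype(np.uint8),np.ones((5,5)))
    w=cv2.morphologyEx(w,cv2.MORPH_OPEN,np.ones((3,3)))
    n,l,st,_=cv2.connectedComponentsWithStats(w);k=1+np.argmax(st[1:,4])
    c,_=cv2.findContours((l==k).astype(np.uint8),0,2);f=np.zeros(w.shape,np.uint8);cv2.drawContours(f,c,-1,1,-1)
    p,e=iou_fit(im,f,SHELF,[.6,.06,np.radians(-9.3)]);print(cam,f.sum(),p[:2].round(4),np.degrees(p[2]).round(2),round(e,3))
    c,s=np.cos(p[2]),np.sin(p[2])
    v=i.copy();cv2.drawContours(v,cv2.findContours(f,0,2)[0],-1,(0,0,255),1)
    q=[proj(im,[p[0]+c*x-s*y,p[1]+s*x+c*y,z]) for x,y,z in SHELF];cv2.polylines(v,[np.int32(np.round(q))],True,(0,255,0),1)
    cv2.imwrite(f"pics/fit_{cam}.png",v)
    for m in masks_of(cam,"chip1"):
        if m["conf"]<.3: continue
        d=at_z(im,m["position"],.075)-[p[0],p[1],0];print("chip local",np.round([c*d[0]+s*d[1],-s*d[0]+c*d[1]],3))
a=cv2.imread("pics/fit_wrist.png")[120:400,230:510];b=cv2.imread("pics/fit_top.png")[140:260,200:400]
b=cv2.resize(b,None,fx=2,fy=2,interpolation=0);v=np.zeros((520,400,3),np.uint8);v[:280,:280]=a;v[280:]=b
cv2.imwrite("pics/fit.png",v)
E
```

```text
wrist 26267 [0.5922 0.0227] -9.54 0.102
chip local [-0.033  0.037]
chip local [-0.038 -0.036]
chip local [0.004 0.095]
chip local [ 0.043 -0.033]
top 2968 [0.5895 0.0104] -16.69 0.545
chip local [-0.037 -0.031]
chip local [ 0.043 -0.014]
```

View pics/fit.png

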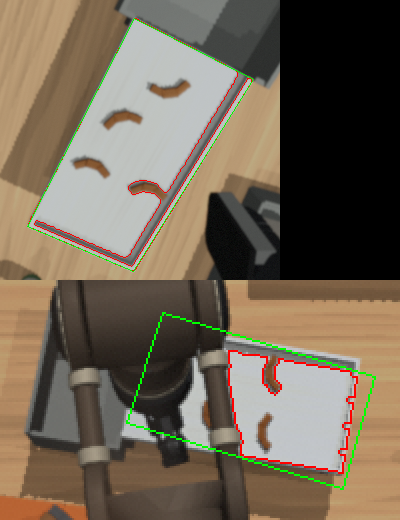

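```bash
cat >> fit.py <<'E'
def whites(i,ms,v=135,close=9):
    hsv=cv2.cvtColor(i,cv2.COLOR_BGR2HSV)
    w=((hsv[...,2]>v)&(hsv[...,1]<50)).astype(np.uint8)&cv2.dilate(ms.astype(np.uint8),np.ones((7,7)))
    w=cv2.morphologyEx(w,cv2.MORPH_CLOSE,np.ones((close,close)))
    w=cv2.morphologyEx(w,cv2.MORPH_OPEN,np.ones((3,3)))
    n,l,st,_=cv2.connectedComponentsWithStats(w);k=1+np.argmax(st[1:,4])
    h=cv2.convexHull(np.vstack(cv2.findContours((l==k).astype(np.uint8),0,2)[0]));f=np.zeros(w.shape,np.uint8);cv2.fillPoly(f,[h],1);return f
E
python3 - <<'E'
from fit import *
im=get_image("wrist");f=whites(im["img"],masks_of("wrist","shelf")[0]["pixels"])
for o in (SHELF,[(x,y,z if y<0 else .07) for x,y,z in SHELF]):
    p,e=iou_fit(im,f,o,[.592,.023,np.radians(-9.5)]);print("wrist",f.sum(),p[:2].round(4),np.degrees(p[2]).round(2),round(e,3))
im=get_image("top");im["img"]=cv2.imread("pics/top0.png");ms=np.zeros((480,640),np.uint8);ms[150:245,240:390]=1
f=whites(im["img"],ms,150);p,e=iou_fit(im,f,SHELF,[.592,.023,np.radians(-9.5)],8);print("top",f.sum(),p[:2].round(4),np.degrees(p[2]).round(2),round(e,3))
go([.39,.22,.36],131)
E
```

```text
wrist 29310 [0.5917 0.0232] -9.52 0.026
wrist 29310 [0.592  0.0227] -9.78 0.039
top 6585 [0.5934 0.0238] -9.43 0.015
turn [  0.   -0.  -24.1] shift [ 0.1278 -0.076   0.0603]
```

Run:
```python
from h import *
go([.46,.22,.30],131)
```

```text
turn [  0.   -0.  -24.1] shift [ 0.1074 -0.0091  0.1203]
```

```bash
python3 -m crank '[[0,0,-24,0.107,-0.009,0.12,1],[0,0,-24,0.107,-0.009,0.12,1],[0,0,-24,0.107,-0.009,0.12,1],[0,0,-24,0.107,-0.009,0.12,1],[0,0,-24,0.107,-0.009,0.12,1],[0,0,-24,0.107,-0.009,0.12,1]]'
cat >> fit.py <<'E'
def box(lx,ly,z0,z1): return [(sx*lx/2,sy*ly/2,z) for sx in(-1,1) for sy in(-1,1) for z in(z0,z1)]
E
python3 - <<'E'
from fit import *
im=get_image("wrist");v=im["img"].copy()
ms=masks_of("wrist","scraper");m=ms[0];print([round(a["conf"],2) for a in ms])
f=cv2.convexHull(np.vstack(cv2.findContours(m["pixels"].astype(np.uint8),0,2)[0]));F=np.zeros((480,640),np.uint8);cv2.fillPoly(F,[f],1)
p,e=iou_fit(im,F,box(.09,.04,.003,.023)+box(.06,.026,.023,.069),[.41,.277,np.radians(131)]);print(p.round(4),np.degrees(p[2]),e)
c,s=np.cos(p[2]),np.sin(p[2])
for b in(box(.09,.04,.023,.023),box(.06,.026,.069,.069)):
    q=[proj(im,[p[0]+c*x-s*y,p[1]+s*x+c*y,z]) for x,y,z in b];cv2.polylines(v,[cv2.convexHull(np.int32(np.round(q)))],True,(0,255,0),1)
cv2.polylines(v,[f],True,(0,0,255),1)
cv2.imwrite("pics/scr.png",v)
go([p[0],p[1],.15],np.degrees(p[2]))
E
```

```text
time_s: 3.8
ee_pos: [0.4614, 0.2196, 0.3018]
tcp_rot: [0.415, 0.91, 0.001, 0.001]
wrist_force: [0.3, -0.2, 1.1]
opening: 0.996
grip_force: 0.0
[0.55]
[0.4081 0.2904 2.436 ] 139.5736047592125 0.02366142212464939
turn [ 0.2  0.1 -8.7] shift [0.0894 0.0051 0.1525]
```

View pics/scr.png

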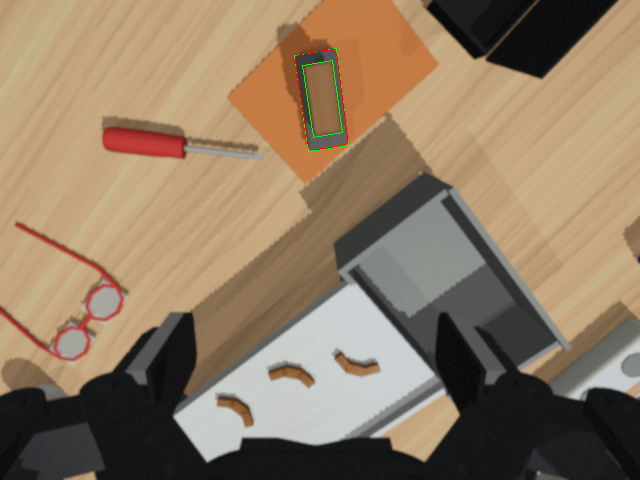

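```bash
python3 -m crank '[[0,0,-8.6,0.0895,0.005,0.08,1],[0,0,-8.6,0.0895,0.005,0.15,1],[0,0,-8.6,0.0895,0.005,0.19,1],[0,0,-8.6,0.0895,0.005,0.22,1],[0,0,-8.6,0.0895,0.005,0.25,1],[0,0,-8.6,0.0895,0.005,0.271,1],[0,0,-8.6,0.0895,0.005,0.271,1],[0,0,-8.6,0.0895,0.005,0.271,1],[0,0,-8.6,0.0895,0.005,0.271,0],[0,0,-8.6,0.0895,0.005,0.271,0],[0,0,-8.6,0.0895,0.005,0.271,0],[0,0,-8.6,0.0895,0.005,0.271,0],[0,0,-8.6,0.0895,0.005,0.271,0],[0,0,-8.6,0.0895,0.005,0.271,0],[0,0,-8.6,0.0895,0.005,0.271,0]]' 60
python3 - <<'E'
from h import *
s=get_state();print(s["tcp_rot"]);go([s["ee_pos"][0],s["ee_pos"][1],.03],139.6);print(yawx())
E
```

```text
time_s: 5.4
ee_pos: [0.4065, 0.2912, 0.031]
tcp_rot: [0.346, 0.938, 0.001, 0.001]
wrist_force: [-1.9, -0.4, 8.2]
opening: 0.299
grip_force: 62.0
[3.45865683e-01 9.38283234e-01 9.10334904e-04 8.20092874e-04]
turn [ 0.1  0.1 -0.1] shift [ 0.    -0.     0.001]
139.53061057838977
```

```bash
cat >> h.py <<'E'
SP=np.array([.5925,.0233]);SY=np.radians(-9.5)
def sh(x,y,z): return [SP[0]+np.cos(SY)*x-np.sin(SY)*y,SP[1]+np.sin(SY)*x+np.cos(SY)*y,z]
def loc(p):
    d=np.array(p[:2])-SP;return np.array([np.cos(SY)*d[0]+np.sin(SY)*d[1],-np.sin(SY)*d[0]+np.cos(SY)*d[1]])
E
python3 - <<'E'
from h import *
go(sh(-.026,-.12,.2),170.5)
E
python3 -m crank '[[0,0,0,0,0,-0.03,0],[0,0,0,0,0,-0.07,0],[0,0,0,0,0,-0.12,0],[0,0,0,0,0,-0.17,0],[0,0,0,0,0,-0.17,0]]'
```

```text
turn [  0.1   0.1 -31. ] shift [-0.355  -0.199  -0.1692]
time_s: 5.9
ee_pos: [0.4102, 0.2936, 0.2072]
tcp_rot: [0.346, 0.938, 0.006, 0.005]
wrist_force: [0.9, 1.0, -0.9]
opening: 0.302
grip_force: 61.0
```

```bash
python3 -m crank '[[0,0,-31,-0.355,-0.199,0,0],[0,0,-31,-0.355,-0.199,0,0],[0,0,-31,-0.355,-0.199,0,0],[0,0,-31,-0.355,-0.199,0,0],[0,0,-31,-0.355,-0.199,0,0],[0,0,-31,-0.355,-0.199,0,0],[0,0,-31,-0.355,-0.199,0,0],[0,0,-31,-0.355,-0.199,0,0],[0,0,-31,-0.355,-0.199,0,0],[0,0,-31,-0.355,-0.199,0,0],[0,0,-31,-0.355,-0.199,0,0],[0,0,-31,-0.355,-0.199,0,0]]'
python3 - <<'E'
from h import *
im=get_image("top");cv2.imwrite("pics/t2.png",cv2.resize(im["img"][120:320,110:510],None,fx=2,fy=2))
im=get_image("wrist");cv2.imwrite("pics/w2.png",im["img"])
s=get_state();print(loc(s["ee_pos"]),s["ee_pos"],yawx());go(sh(-.026,-.12,.1),170.5)
E
```

```text
time_s: 7.1
ee_pos: [0.5449, -0.09, 0.1979]
tcp_rot: [0.082, 0.997, 0.001, -0.002]
wrist_force: [0.0, 0.5, -2.3]
opening: 0.297
grip_force: 60.9
[-0.02783134 -0.11925815] [ 0.54536708 -0.0897291   0.19860426] 170.63658021268617
turn [ 0.  -0.1  0.1] shift [-0.002  -0.0008  0.0986]
```

View pics/w2.png

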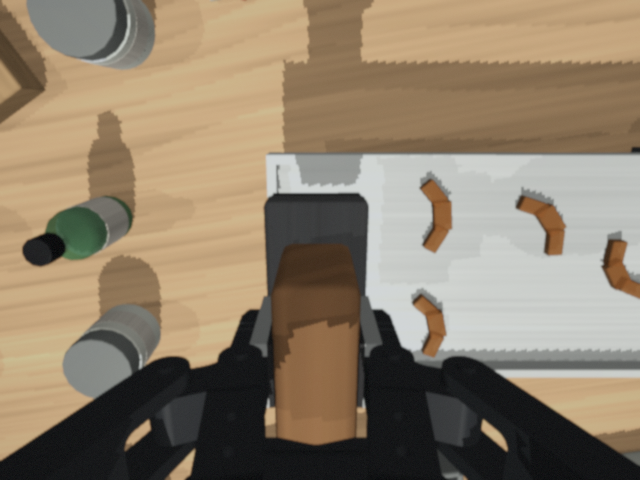

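```bash
python3 -m crank '[[0,0,0,0,0,0.04,0],[0,0,0,0,0,0.07,0],[0,0,0,0,0,0.085,0],[0,0,0,0,0,0.092,0],[0,0,0,0,0,0.095,0],[0,0,0,0,0,0.095,0],[0,0,0,0,0,0.095,0]]'
python3 - <<'E'
from h import *
s=get_state();print(loc(s["ee_pos"]),s["ee_pos"],s["wrist_force"])
E
python3 -m crank '[[0,0,0,0,0,0.001,0],[0,0,0,0,0,0.002,0],[0,0,0,0,0,0.003,0],[0,0,0,0,0,0.003,0],[0,0,0,0,0,0.003,0]]'
```

```text
time_s: 7.9
ee_pos: [0.5476, -0.0914, 0.1058]
tcp_rot: [0.082, 0.997, -0.0, 0.001]
wrist_force: [0.3, -0.1, -1.9]
opening: 0.295
grip_force: 61.0
[-0.02535375 -0.12058727] [ 0.54759132 -0.09144891  0.10575719] [ 0.26386557 -0.13098167 -1.92389989]
time_s: 8.4
ee_pos: [0.5462, -0.0912, 0.1012]
tcp_rot: [0.082, 0.997, 0.0, -0.0]
wrist_force: [-0.3, 0.3, -1.5]
opening: 0.292
grip_force: 61.0
```

```bash
python3 -m crank '[[0,0,0,0,0,0.001,0],[0,0,0,0,0,0.001,0],[0,0,0,0,0,0.001,0]]';python3 -m crank '[[0,0,0,0,0,0.001,0],[0,0,0,0,0,0.001,0],[0,0,0,0,0,0.001,0]]';python3 -m crank '[[0,0,0,0,0,0.001,0],[0,0,0,0,0,0.001,0],[0,0,0,0,0,0.001,0]]'
```

```text
time_s: 8.7
ee_pos: [0.5462, -0.0912, 0.1002]
tcp_rot: [0.082, 0.997, 0.0, -0.0]
wrist_force: [0.5, 0.3, -2.7]
opening: 0.297
grip_force: 61.0
time_s: 9.0
ee_pos: [0.5462, -0.0912, 0.0992]
tcp_rot: [0.082, 0.997, 0.0, -0.0]
wrist_force: [-0.0, 0.4, -1.7]
opening: 0.296
grip_force: 61.0
time_s: 9.3
ee_pos: [0.5462, -0.0912, 0.0982]
tcp_rot: [0.082, 0.997, 0.0, -0.0]
wrist_force: [-0.5, -0.0, -2.5]
opening: 0.296
grip_force: 61.0
```

```bash
python3 -m crank '[[0,0,0,0,0,0.001,0],[0,0,0,0,0,0.001,0],[0,0,0,0,0,0.001,0]]';python3 -m crank '[[0,0,0,0,0,0.001,0],[0,0,0,0,0,0.001,0],[0,0,0,0,0,0.001,0]]'
python3 - <<'E'
from h import *
s=get_state();print(loc(s["ee_pos"]),s["wrist_force"],yawx());z=s["ee_pos"][2];go(sh(-.0275,.16,z),170.5)
E
```

```text
time_s: 9.6
ee_pos: [0.5463, -0.0912, 0.098]
tcp_rot: [0.082, 0.997, -0.0, 0.0]
wrist_force: [-2.6, 1.1, 4.6]
opening: 0.3
grip_force: 61.7
time_s: 9.9
ee_pos: [0.5464, -0.0912, 0.098]
tcp_rot: [0.082, 0.997, -0.0, -0.0]
wrist_force: [-5.6, 2.0, 10.5]
opening: 0.295
grip_force: 62.7
[-0.0266056  -0.12052342] [-5.62999199  1.97278025 10.52037115] 170.54681642571532
turn [-0. -0.  0.] shift [ 0.0007  0.2805 -0.    ]
```

```bash
python3 -m crank '[[0,0,0,0,0,-0.0015,0],[0,0,0,0.001,0.01,-0.0015,0],[0,0,0,0.001,0.025,-0.0015,0],[0,0,0,0.001,0.04,-0.0015,0],[0,0,0,0.001,0.055,-0.0015,0],[0,0,0,0.001,0.07,-0.0015,0],[0,0,0,0.001,0.085,-0.0015,0],[0,0,0,0.001,0.1,-0.0015,0],[0,0,0,0.001,0.115,-0.0015,0],[0,0,0,0.001,0.13,-0.0015,0],[0,0,0,0.001,0.145,-0.0015,0],[0,0,0,0.001,0.16,-0.0015,0],[0,0,0,0.001,0.175,-0.0015,0],[0,0,0,0.001,0.19,-0.0015,0],[0,0,0,0.001,0.205,-0.0015,0],[0,0,0,0.001,0.22,-0.0015,0],[0,0,0,0.001,0.235,-0.0015,0],[0,0,0,0.001,0.25,-0.0015,0],[0,0,0,0.001,0.265,-0.0015,0],[0,0,0,0.001,0.282,-0.0015,0]]'
python3 -m crank '[[0,0,0,0,0.002,0,0],[0,0,0,0,0.002,0,0],[0,0,0,0,0.002,-0.03,0],[0,0,0,0,0.002,-0.06,0],[0,0,0,0,-0.06,-0.1,0],[0,0,0,0,-0.11,-0.1,0],[0,0,0,0,-0.16,-0.1,0],[0,0,0,0,-0.21,-0.1,0],[0,0,0,0,-0.26,-0.1,0],[0,0,0,0,-0.282,-0.1,0],[0,0,0,0,-0.282,-0.1,0],[0,0,0,0,-0.282,-0.1,0]]'
python3 - <<'E'
from h import *
im=get_image("wrist");cv2.imwrite("pics/w3.png",im["img"])
s=get_state();print(loc(s["ee_pos"]),s["ee_pos"],yawx());go(sh(.0245,-.12,.105),170.5)
E
```

```text
time_s: 11.9
ee_pos: [0.5916, 0.188, 0.098]
tcp_rot: [0.083, 0.997, -0.0, -0.0]
wrist_force: [-0.4, -3.9, 4.9]
opening: 0.298
grip_force: 62.1
time_s: 13.1
ee_pos: [0.5436, -0.0914, 0.196]
tcp_rot: [0.084, 0.996, 0.001, -0.002]
wrist_force: [0.5, 0.6, -2.1]
opening: 0.298
grip_force: 61.1
[-0.02900882 -0.12016404] [ 0.54405623 -0.09042822  0.19627945] 170.44577356127363
turn [ 0.1 -0.2 -0.1] shift [-0.0538  0.      0.0911]
```

View pics/w3.png

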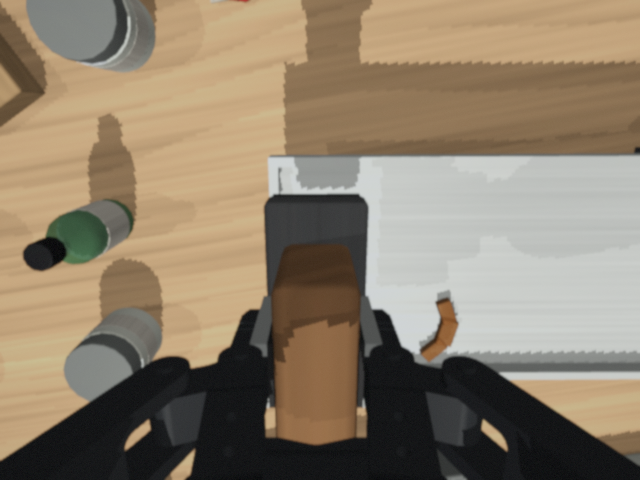

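```bash
python3 -m crank '[[0,0,0,-0.03,0,0.01,0],[0,0,0,-0.0515,0,0.04,0],[0,0,0,-0.0515,0,0.07,0],[0,0,0,-0.0515,0,0.085,0],[0,0,0,-0.0515,0,0.092,0],[0,0,0,-0.0515,0,0.096,0],[0,0,0,-0.0515,0,0.099,0],[0,0,0,-0.0515,0,0.0995,0],[0,0,0,-0.0515,0,0.0995,0]]'
python3 - <<'E'
from h import *
s=get_state();print(loc(s["ee_pos"]),s["wrist_force"],yawx());go(sh(.0245,.16,.098),170.5)
E
```

```text
time_s: 14.05
ee_pos: [0.5968, -0.0997, 0.0995]
tcp_rot: [0.082, 0.997, -0.0, 0.001]
wrist_force: [0.2, -0.4, -1.2]
opening: 0.295
grip_force: 61.1
[ 0.02455365 -0.12059693] [ 0.15076273 -0.41365451 -1.2383632 ] 170.53743801390505
turn [-0.   0.1  0. ] shift [-1.000e-04  2.806e-01  1.400e-03]
```

```bash
python3 -m crank '[[0,0,0,0,0,0.0012,0],[0,0,0,0,0.01,0.0012,0],[0,0,0,0,0.025,0.0012,0],[0,0,0,0,0.04,0.0012,0],[0,0,0,0,0.055,0.0012,0],[0,0,0,0,0.07,0.0012,0],[0,0,0,0,0.085,0.0012,0],[0,0,0,0,0.1,0.0012,0],[0,0,0,0,0.115,0.0012,0],[0,0,0,0,0.13,0.0012,0],[0,0,0,0,0.145,0.0012,0],[0,0,0,0,0.16,0.0012,0],[0,0,0,0,0.175,0.0012,0],[0,0,0,0,0.19,0.0012,0],[0,0,0,0,0.205,0.0012,0],[0,0,0,0,0.22,0.0012,0],[0,0,0,0,0.235,0.0012,0],[0,0,0,0,0.25,0.0012,0],[0,0,0,0,0.265,0.0012,0],[0,0,0,0,0.282,0.0012,0]]'
python3 -m crank '[[0,0,0,0,0.002,0,0],[0,0,0,0,0.002,0,0],[0,0,0,0,0.002,-0.03,0],[0,0,0,0,0.002,-0.07,0],[0,0,0,0,-0.04,-0.12,0],[0,0,0,0.05,-0.09,-0.15,0],[0,0,0,0.1,-0.09,-0.2,0],[0,0,0,0.15,-0.09,-0.2,0],[0,0,0,0.15,-0.09,-0.2,0],[0,0,0,0.15,-0.09,-0.2,0],[0,0,0,0.15,-0.09,-0.2,0]]'
python3 - <<'E'
from h import *
s=get_state();print(s["ee_pos"])
im=get_image("wrist");cv2.imwrite("pics/w4.png",im["img"]);t=get_image("top");cv2.imwrite("pics/t4.png",t["img"])
for c in("wrist","top"):
    for m in masks_of(c,"chip1"): print(c,round(m["conf"],2),np.round(m["position"]),m["pixels"].sum())
v=np.zeros((600,640,3),np.uint8);v[:320]=im["img"][:320];v[320:,:]=cv2.resize(t["img"][130:270,180:500],(640,280));cv2.imwrite("pics/c4.png",v)
E
```

```text
time_s: 16.05
ee_pos: [0.6419, 0.1796, 0.098]
tcp_rot: [0.082, 0.997, -0.001, -0.001]
wrist_force: [-1.0, -4.3, 6.8]
opening: 0.301
grip_force: 62.3
time_s: 17.15
ee_pos: [0.4788, 0.116, 0.2968]
tcp_rot: [0.082, 0.997, 0.001, 0.0]
wrist_force: [-0.3, 0.1, -1.6]
opening: 0.297
grip_force: 61.1
[0.47877    0.11597437 0.29684951]
wrist 0.7 [294. 420.] 434
wrist 0.64 [348. 413.] 166
wrist 0.62 [127. 622.] 3062
wrist 0.6 [261. 407.] 444
wrist 0.56 [326. 404.] 316
```

View pics/c4.png

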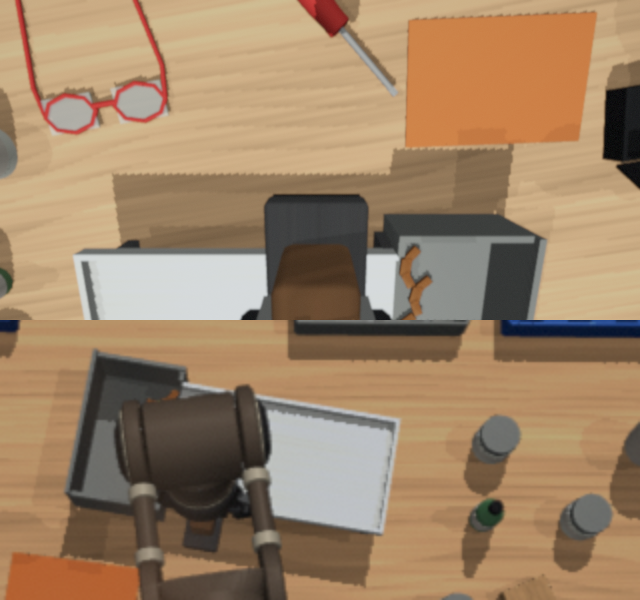

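All four offcuts are in the pan (wrist pixels, column about 410) and the shelf is clear. Next I'll locate the mat.

Run:
```python
from fit import *
im=get_image("wrist");f=cv2.inRange(cv2.cvtColor(im["img"],cv2.COLOR_BGR2HSV),(5,160,120),(14,255,255));ms=masks_of("wrist","mat")[0]["pixels"]
f=(ms|(cv2.morphologyEx(f,cv2.MORPH_OPEN,np.ones((5,5)))>0)&cv2.dilate(ms.astype(np.uint8),np.ones((15,15))).astype(bool)).astype(np.uint8)
o=[(sx*.06,sy*.09,.003) for sx in(-1,1) for sy in(-1,1)]
p,e=iou_fit(im,f,o,[.41,.335,np.radians(-10)]);print(p.round(4),np.degrees(p[2]),e,f.sum())
go([p[0],p[1],.15],170)
```

```text
[ 0.4027  0.312  -0.1268] -7.264722892681808 0.012245082908860172 23205
turn [-0.  -0.1  0.5] shift [0.1085 0.1819 0.1461]
```

```bash
python3 -m crank '[[0,0,-1.5,0.03,0.05,0.02,0],[0,0,-1.5,0.06,0.09,0.05,0],[0,0,-1.5,0.09,0.13,0.09,0],[0,0,-1.5,0.1095,0.165,0.13,0],[0,0,-1.5,0.1095,0.182,0.17,0],[0,0,-1.5,0.1095,0.182,0.21,0],[0,0,-1.5,0.1095,0.182,0.235,0],[0,0,-1.5,0.1095,0.182,0.25,0],[0,0,-1.5,0.1095,0.182,0.258,0],[0,0,-1.5,0.1095,0.182,0.261,0],[0,0,-1.5,0.1095,0.182,0.263,0],[0,0,-1.5,0.1095,0.182,0.263,0],[0,0,-1.5,0.1095,0.182,0.263,0]]'
```

```text
time_s: 18.75
ee_pos: [0.4027, 0.3126, 0.0354]
tcp_rot: [0.07, 0.998, 0.001, 0.001]
wrist_force: [-0.7, -0.1, -2.5]
opening: 0.299
grip_force: 61.0
```

```bash
python3 -m crank '[[0,0,0,0,0,0.001,0],[0,0,0,0,0,0.002,0],[0,0,0,0,0,0.003,0],[0,0,0,0,0,0.003,0]]';python3 -m crank '[[0,0,0,0,0,0.001,0],[0,0,0,0,0,0.0015,0],[0,0,0,0,0,0.0015,0]]'
```

```text
time_s: 19.15
ee_pos: [0.4017, 0.3122, 0.0313]
tcp_rot: [0.069, 0.998, 0.0, 0.0]
wrist_force: [0.5, 0.0, -1.2]
opening: 0.296
grip_force: 61.5
time_s: 19.45
ee_pos: [0.402, 0.3122, 0.031]
tcp_rot: [0.069, 0.998, -0.0, -0.0]
wrist_force: [-1.0, -2.9, 8.7]
opening: 0.299
grip_force: 62.8
```

```bash
python3 -m crank '[[0,0,0,0,0,-0.001,0.3],[0,0,0,0,0,-0.001,1],[0,0,0,0,0,-0.001,1],[0,0,0,0,0,-0.001,1],[0,0,0,0,0,-0.001,1],[0,0,0,0,0,-0.001,1],[0,0,0,0,0,-0.001,1],[0,0,0,0,0,-0.001,1],[0,0,0,0,0,-0.03,1],[0,0,0,0,0,-0.07,1],[0,0,0,0,0,-0.12,1],[0,0,0,0,0,-0.17,1],[0,0,0,0,0,-0.22,1],[0,0,0,0,0,-0.27,1],[0,0,0,0,0,-0.27,1],[0,0,0,0,0,-0.27,1]]'
python3 - <<'E'
from h import *
go([.45,0,.3],90);go([.40,-.22,.33],40)
E
```

```text
time_s: 21.05
ee_pos: [0.4024, 0.3126, 0.3015]
tcp_rot: [0.069, 0.998, 0.001, 0.002]
wrist_force: [0.2, -0.7, -1.5]
opening: 1.004
grip_force: 0.0
turn [ 0.3  0.  82. ] shift [-0.0904 -0.303   0.001 ]
turn [ 3.00e-01 -1.00e-01  1.32e+02] shift [-0.0715 -0.5277 -0.0297]
```

```bash
python3 - <<'E'
from h import *
go([.45,-.33,.38],40)
E
python3 -m crank '[[0,0,82,-0.0904,-0.303,-0.03,1],[0,0,82,-0.0904,-0.303,-0.03,1],[0,0,82,-0.0904,-0.303,-0.03,1],[0,0,82,-0.0904,-0.303,-0.03,1],[0,0,82,-0.0904,-0.303,-0.03,1],[0,0,82,-0.0904,-0.303,-0.03,1],[0,0,82,-0.0904,-0.303,-0.03,1],[0,0,82,-0.0904,-0.303,-0.03,1],[0,0,82,-0.0904,-0.303,-0.03,1],[0,0,82,-0.0904,-0.303,-0.03,1]]'
python3 - <<'E'
from h import *
go([.45,-.33,.38],40)
im=get_image("top");cv2.imwrite("pics/t5.png",im["img"])
for m in masks_of("top","scraper"): print(round(m["conf"],2),np.round(at_z(im,m["position"],.05),3))
E
```

```text
turn [ 3.00e-01 -1.00e-01  1.32e+02] shift [-0.1364 -0.6296 -0.0798]
time_s: 22.05
ee_pos: [0.4477, -0.0009, 0.3267]
tcp_rot: [0.709, 0.705, -0.002, -0.002]
wrist_force: [0.2, 0.1, -0.2]
opening: 1.001
grip_force: 0.0
turn [-0.3  0.1 49.7] shift [-0.329   0.0036 -0.0535]
0.66 [0.397 0.302 0.05 ]
0.51 [ 0.404 -0.319  0.05 ]
```

```bash
python3 -m crank '[[0,0,50,-0.329,0.004,-0.053,1],[0,0,50,-0.329,0.004,-0.053,1],[0,0,50,-0.329,0.004,-0.053,1],[0,0,50,-0.329,0.004,-0.053,1],[0,0,50,-0.329,0.004,-0.053,1],[0,0,50,-0.329,0.004,-0.053,1],[0,0,50,-0.329,0.004,-0.053,1],[0,0,50,-0.329,0.004,-0.053,1],[0,0,50,-0.329,0.004,-0.053,1]]'
cat >> fit.py <<'E'
A=np.linspace(0,2*np.pi,24,endpoint=False)
def cyl(d,z0,h): return [(d/2*np.cos(a),d/2*np.sin(a),z) for a in A for z in(z0,z0+h)]
def jars(cam,im,z0=0,mc=.4,name="jar1"):
    out=[]
    for m in masks_of(cam,name):
        if m["conf"]<mc: continue
        p0=at_z(im,m["position"],z0+.04)
        p,e=iou_fit(im,m["pixels"].astype(np.uint8),cyl(.056,z0,.062),[p0[0],p0[1],0.],2)
        out.append((round(m["conf"],2),p[:2].round(4).tolist(),round(e,3)));print(name,out[-1],m["pixels"].sum())
    return out
E
python3 - <<'E'
from fit import *
im=get_image("wrist");cv2.imwrite("pics/w5.png",im["img"])
jars("wrist",im)
for n,z in(("spray",.05),("carton",.03)):
    for m in masks_of("wrist",n): print(n,round(m["conf"],2),np.round(at_z(im,m["position"],z),3))
E
```

```text
time_s: 23.05
ee_pos: [0.4528, -0.3294, 0.3806]
tcp_rot: [0.94, 0.342, -0.001, -0.002]
wrist_force: [-0.6, 1.0, 0.7]
opening: 0.997
grip_force: 0.0
jar1 (0.95, [0.3849, -0.2149], np.float64(0.033)) 2458
jar1 (0.91, [0.5205, -0.3997], np.float64(0.083)) 2153
jar1 (0.82, [0.6307, -0.2787], np.float64(0.021)) 2797
spray 0.92 [ 0.521 -0.265  0.05 ]
carton 0.71 [ 0.402 -0.323  0.03 ]
```

View pics/w5.png

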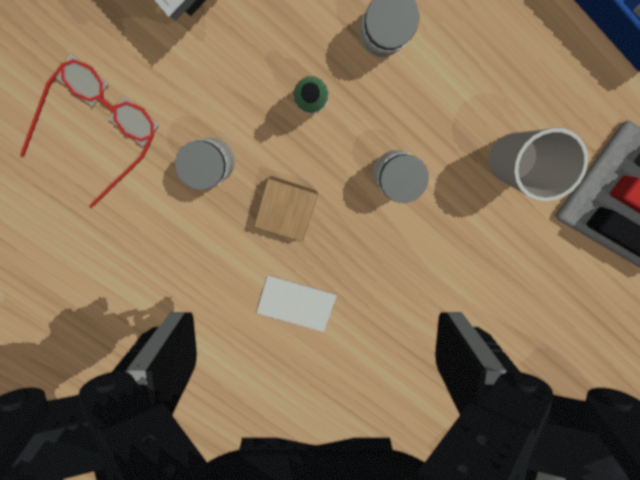

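Run:
```python
from h import *
go([.6307,-.2787,.015],80.5)
```

```text
turn [ -0.1  -0.  -40.3] shift [0.1672 0.0773 0.3668]
```

```bash
python3 -m crank '[[0,0,-40.5,0.167,0.077,0.1,1],[0,0,-40.5,0.167,0.077,0.15,1],[0,0,-40.5,0.167,0.077,0.18,1],[0,0,-40.5,0.167,0.077,0.2,1],[0,0,-40.5,0.167,0.077,0.2,1],[0,0,-40.5,0.167,0.077,0.2,1],[0,0,-40.5,0.167,0.077,0.25,1],[0,0,-40.5,0.167,0.077,0.29,1],[0,0,-40.5,0.167,0.077,0.32,1],[0,0,-40.5,0.167,0.077,0.345,1],[0,0,-40.5,0.167,0.077,0.36,1],[0,0,-40.5,0.167,0.077,0.366,1],[0,0,-40.5,0.167,0.077,0.366,1],[0,0,-40.5,0.167,0.077,0.366,0.4],[0,0,-40.5,0.167,0.077,0.366,0.4],[0,0,-40.5,0.167,0.077,0.366,0.4],[0,0,-40.5,0.167,0.077,0.366,0.4],[0,0,-40.5,0.167,0.077,0.366,0.4],[0,0,-40.5,0.167,0.077,0.366,0.4]]' 40
python3 - <<'E'
from h import *
go(sh(0,.064,.2),80.5)
E
```

```text
time_s: 25.15
ee_pos: [0.6325, -0.282, 0.019]
tcp_rot: [0.763, 0.646, 0.001, 0.002]
wrist_force: [0.8, 0.1, 5.5]
opening: 0.644
grip_force: 43.2
turn [0.2 0.1 0. ] shift [ 0.3583 -0.0889 -0.1818]
```

```bash
python3 -m crank '[[0,0,0,0,0,0,0.4],[0,0,0,0,0,-0.03,0.4],[0,0,0,0,0,-0.07,0.4],[0,0,0,0,0,-0.12,0.4],[0,0,0,0.03,-0.01,-0.17,0.4],[0,0,0,0.07,-0.02,-0.182,0.4],[0,0,0,0.11,-0.03,-0.182,0.4],[0,0,0,0.15,-0.04,-0.182,0.4],[0,0,0,0.19,-0.05,-0.182,0.4],[0,0,0,0.23,-0.06,-0.182,0.4],[0,0,0,0.27,-0.07,-0.182,0.4],[0,0,0,0.31,-0.08,-0.182,0.4],[0,0,0,0.345,-0.0889,-0.182,0.4],[0,0,0,0.3583,-0.0889,-0.182,0.4],[0,0,0,0.3583,-0.0889,-0.182,0.4],[0,0,0,0.3583,-0.0889,-0.182,0.4],[0,0,0,0.3583,-0.0889,-0.182,0.4]]'
python3 - <<'E'
from h import *
s=get_state();print(s["ee_pos"],s["wrist_force"]);go(sh(0,.064,.097),80.5)
E
```

```text
time_s: 26.85
ee_pos: [0.6021, 0.0854, 0.1984]
tcp_rot: [0.763, 0.646, -0.0, 0.0]
wrist_force: [0.3, 0.4, -0.8]
opening: 0.638
grip_force: 43.1
[0.60205329 0.08537528 0.19840554] [ 0.25450794  0.42639119 -0.79580129]
turn [-0.  0. -0.] shift [0.0013 0.0008 0.1014]
```

```bash
python3 -m crank '[[0,0,0,0,0.001,0.03,0.4],[0,0,0,0,0.001,0.06,0.4],[0,0,0,0,0.001,0.085,0.4],[0,0,0,0,0.001,0.1,0.4],[0,0,0,0,0.001,0.104,0.4],[0,0,0,0,0.001,0.106,0.4],[0,0,0,0,0.001,0.106,0.4],[0,0,0,0,0.001,0.106,0.4]]';python3 -m crank '[[0,0,0,0,0,0.001,0.4],[0,0,0,0,0,0.002,0.4],[0,0,0,0,0,0.002,0.4]]';python3 -m crank '[[0,0,0,0,0,0.001,0.4],[0,0,0,0,0,0.002,0.4],[0,0,0,0,0,0.002,0.4]]'
```

```text
time_s: 27.65
ee_pos: [0.6043, 0.0868, 0.0942]
tcp_rot: [0.763, 0.646, 0.001, 0.001]
wrist_force: [-0.2, 0.0, -1.4]
opening: 0.644
grip_force: 43.1
time_s: 27.95
ee_pos: [0.603, 0.087, 0.0908]
tcp_rot: [0.763, 0.646, 0.0, 0.0]
wrist_force: [0.5, -0.3, -1.9]
opening: 0.638
grip_force: 43.1
time_s: 28.25
ee_pos: [0.603, 0.0869, 0.089]
tcp_rot: [0.763, 0.646, 0.0, -0.0]
wrist_force: [-1.0, 0.5, 1.0]
opening: 0.642
grip_force: 43.1
```

```bash
python3 -m crank '[[0,0,0,0,0,0.0005,0.4],[0,0,0,0,0,0.0005,0.7],[0,0,0,0,0,0.0005,0.8],[0,0,0,0,0,0.0005,0.9],[0,0,0,0,0,0.0005,0.9],[0,0,0,0,0,0.0005,0.9],[0,0,0,0,0,-0.03,0.9],[0,0,0,0,0,-0.07,0.9],[0,0,0,0,0,-0.12,1],[0,0,0,-0.05,0,-0.17,1],[0,0,0,-0.1,0,-0.22,1],[0,0,0,-0.15,0,-0.26,1],[0,0,0,-0.2,0,-0.26,1],[0,0,0,-0.23,0,-0.26,1],[0,0,0,-0.23,0,-0.26,1],[0,0,0,-0.23,0,-0.26,1]]'
python3 - <<'E'
from fit import *
im=get_image("wrist");cv2.imwrite("pics/w6.png",im["img"])
for o in jars("wrist",im): pass
for o in jars("wrist",im,.07): print(loc(o[1]).round(4))
t=get_image("top");jars("top",t)
s=get_state();print(s["ee_pos"])
E
```

```text
time_s: 29.85
ee_pos: [0.5651, -0.1439, 0.3502]
tcp_rot: [0.765, 0.645, 0.0, 0.002]
wrist_force: [1.3, 0.5, 0.6]
opening: 1.0
grip_force: 0.0
jar1 (0.94, [0.5215, -0.4006], np.float64(0.045)) 2374
jar1 (0.59, [0.4333, -0.2098], np.float64(0.058)) 2505
jar1 (0.94, [0.526, -0.3536], np.float64(0.31)) 2374
jar1 (0.59, [0.4589, -0.191], np.float64(0.321)) 2505
[-0.0034 -0.3827]
[-0.0964 -0.2334]
jar1 (0.78, [0.6215, 0.0909], np.float64(0.046)) 450
jar1 (0.73, [0.5231, -0.3991], np.float64(0.111)) 429
[ 0.56505786 -0.1386362   0.3477546 ]
```

View pics/w6.png

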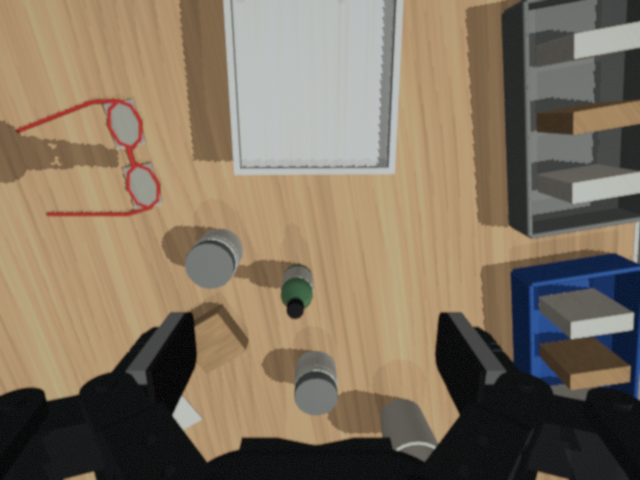

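Jar A was knocked aside and is now at about (.433,-.210). B hasn't moved, so I'll take B next.

Run:
```python
from fit import *
im=get_image("top")
for o in jars("top",im,.07): print(loc(o[1]).round(4))
go([.5215,-.4003,.015],80.5)
```

```text
jar1 (0.63, [0.604, 0.0909], np.float64(0.073)) 441
jar1 (0.56, [0.5116, -0.373], np.float64(0.229)) 409
[0.0002 0.0686]
[-0.0144 -0.4042]
turn [-0.1 -0.   0.2] shift [-2.655e-01 -2.000e-04  3.328e-01]
```

```bash
python3 -m crank '[[0,0,0,-0.05,0,0.02,1],[0,0,0,-0.1,0,0.05,1],[0,0,0,-0.15,0,0.08,1],[0,0,0,-0.2,0,0.11,1],[0,0,0,-0.25,0,0.13,1],[0,0,0,-0.2655,0,0.16,1],[0,0,0,-0.2655,0,0.2,1],[0,0,0,-0.2655,0,0.24,1],[0,0,0,-0.2655,0,0.275,1],[0,0,0,-0.2655,0,0.305,1],[0,0,0,-0.2655,0,0.323,1],[0,0,0,-0.2655,0,0.332,1],[0,0,0,-0.2655,0,0.332,1],[0,0,0,-0.2655,0,0.332,1],[0,0,0,-0.2655,0,0.332,0.4],[0,0,0,-0.2655,0,0.332,0.4],[0,0,0,-0.2655,0,0.332,0.4],[0,0,0,-0.2655,0,0.332,0.4],[0,0,0,-0.2655,0,0.332,0.4],[0,0,0,-0.2655,0,0.332,0.4]]'
python3 -m crank '[[0,0,0,0,0,0,0.4],[0,0,0,0,0,0,0.4]]'
python3 - <<'E'
from h import *
p=np.array(get_state()["ee_pos"]);x=np.array([np.cos(np.radians(80.5)),np.sin(np.radians(80.5))]);o=(np.array([.5215,-.4003])-p[:2])@x;print("jar ahead of TCP by",o)
go(sh(0,.003-o,.2),80.5)
E
```

```text
time_s: 32.2
ee_pos: [0.5227, -0.403, 0.0186]
tcp_rot: [0.763, 0.646, 0.0, 0.002]
wrist_force: [-0.4, 1.0, 7.2]
opening: 0.642
grip_force: 43.3
time_s: 32.4
ee_pos: [0.5227, -0.403, 0.0186]
tcp_rot: [0.763, 0.646, 0.0, 0.002]
wrist_force: [0.2, 1.0, 6.8]
opening: 0.641
grip_force: 43.3
jar ahead of TCP by 0.002474700574588557
turn [0.2 0.1 0. ] shift [ 0.4322 -0.0008 -0.1821]
```

```bash
python3 -m crank '[[0,0,0,0,0,-0.04,0.4],[0,0,0,0,0,-0.09,0.4],[0,0,0,0,0,-0.14,0.4],[0,0,0,0,0,-0.182,0.4],[0,0,0,0.04,0,-0.182,0.4],[0,0,0,0.08,0,-0.182,0.4],[0,0,0,0.12,0,-0.182,0.4],[0,0,0,0.16,0,-0.182,0.4],[0,0,0,0.2,0,-0.182,0.4],[0,0,0,0.24,0,-0.182,0.4],[0,0,0,0.28,0,-0.182,0.4],[0,0,0,0.32,0,-0.182,0.4],[0,0,0,0.36,0,-0.182,0.4],[0,0,0,0.4,0,-0.182,0.4],[0,0,0,0.42,-0.0005,-0.182,0.4],[0,0,0,0.432,-0.0005,-0.182,0.4],[0,0,0,0.432,-0.0005,-0.182,0.4],[0,0,0,0.432,-0.0005,-0.182,0.4],[0,0,0,0.432,-0.0005,-0.182,0.4]]'
python3 - <<'E'
from h import *
s=get_state();print(s["ee_pos"]);go(sh(0,.0005,.094),80.5)
E
```

```text
time_s: 34.3
ee_pos: [0.5918, 0.0229, 0.1984]
tcp_rot: [0.763, 0.646, -0.0, 0.0]
wrist_force: [0.2, 0.1, -0.7]
opening: 0.64
grip_force: 43.1
[0.59182471 0.02293148 0.19844534]
turn [-0.  0. -0.] shift [0.001  0.0006 0.1044]
```

```bash
python3 -m crank '[[0,0,0,0.0005,0.0005,0.03,0.4],[0,0,0,0.0005,0.0005,0.06,0.4],[0,0,0,0.0005,0.0005,0.085,0.4],[0,0,0,0.0005,0.0005,0.098,0.4],[0,0,0,0.0005,0.0005,0.104,0.4],[0,0,0,0.0005,0.0005,0.106,0.4],[0,0,0,0.0005,0.0005,0.107,0.4],[0,0,0,0.0005,0.0005,0.108,0.4],[0,0,0,0.0005,0.0005,0.108,0.4],[0,0,0,0.0005,0.0005,0.108,0.4]]';python3 -m crank '[[0,0,0,0,0,0.001,0.4],[0,0,0,0,0,0.001,0.4],[0,0,0,0,0,0.001,0.4]]';python3 -m crank '[[0,0,0,0,0,0.001,0.4],[0,0,0,0,0,0.001,0.4],[0,0,0,0,0,0.001,0.4]]'
```

```text
time_s: 35.3
ee_pos: [0.5931, 0.0248, 0.0914]
tcp_rot: [0.763, 0.646, 0.001, 0.0]
wrist_force: [-0.4, 0.2, -2.0]
opening: 0.643
grip_force: 43.1
time_s: 35.6
ee_pos: [0.5925, 0.0248, 0.0896]
tcp_rot: [0.763, 0.646, -0.0, -0.0]
wrist_force: [-0.3, 0.6, -0.3]
opening: 0.644
grip_force: 43.1
time_s: 35.9
ee_pos: [0.5927, 0.0247, 0.0887]
tcp_rot: [0.763, 0.646, 0.0, 0.0]
wrist_force: [-0.9, 0.4, -0.9]
opening: 0.642
grip_force: 43.1
```

```bash
python3 -m crank '[[0,0,0,0,0,0.0005,0.4],[0,0,0,0,0,0.0005,0.7],[0,0,0,0,0,0.0005,0.8],[0,0,0,0,0,0.0005,0.9],[0,0,0,0,0,0.0005,0.9],[0,0,0,0,0,0.0005,0.9],[0,0,0,0,0,-0.03,0.9],[0,0,0,0,0,-0.07,0.9],[0,0,0,0,0,-0.12,1],[0,0,0,-0.05,-0.03,-0.17,1],[0,0,0,-0.1,-0.08,-0.22,1],[0,0,0,-0.15,-0.1,-0.26,1],[0,0,0,-0.2,-0.1,-0.26,1],[0,0,0,-0.23,-0.1,-0.26,1],[0,0,0,-0.23,-0.1,-0.26,1],[0,0,0,-0.23,-0.1,-0.26,1],[0,0,0,-0.23,-0.1,-0.26,1]]'
python3 - <<'E'
from fit import *
im=get_image("wrist");cv2.imwrite("pics/w7.png",im["img"])
jars("wrist",im)
for n,z in(("spray",.05),("carton",.03),("spectacles",.005)):
    for m in masks_of("wrist",n): print(n,round(m["conf"],2),np.round(at_z(im,m["position"],z),3))
t=get_image("top")
for o in jars("top",t,.07): print(loc(o[1]).round(4))
print(get_state()["ee_pos"])
E
```

```text
time_s: 37.6
ee_pos: [0.4559, -0.1866, 0.349]
tcp_rot: [0.764, 0.645, 0.0, 0.0]
wrist_force: [0.4, -0.3, -0.4]
opening: 0.999
grip_force: 0.0
jar1 (0.86, [0.4325, -0.2087], np.float64(0.073)) 2264
spray 0.65 [ 0.521 -0.262  0.05 ]
carton 0.78 [ 0.399 -0.316  0.03 ]
spectacles 0.68 [ 0.356 -0.068  0.005]
jar1 (0.85, [0.6018, 0.0903], np.float64(0.142)) 404
jar1 (0.8, [0.5915, 0.0296], np.float64(0.19)) 377
[-0.0019  0.0676]
[-0.002  0.006]
[ 0.45638016 -0.18463153  0.34799189]
```

View pics/w7.png

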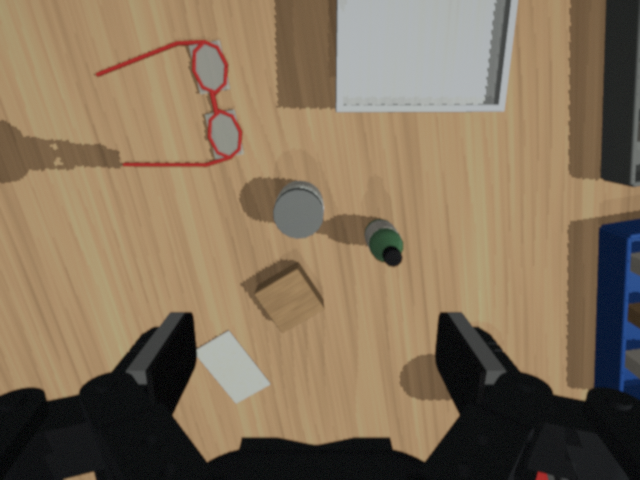

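Run:
```python
from h import *
go([.4325,-.2087,.015],115)
```

```text
turn [ -0.1  -0.  -34.3] shift [-0.0278 -0.0193  0.333 ]
```

```bash
python3 -m crank '[[0,0,-34.5,-0.028,-0.019,0.04,1],[0,0,-34.5,-0.028,-0.019,0.08,1],[0,0,-34.5,-0.028,-0.019,0.12,1],[0,0,-34.5,-0.028,-0.019,0.16,1],[0,0,-34.5,-0.028,-0.019,0.2,1],[0,0,-34.5,-0.028,-0.019,0.2,1],[0,0,-34.5,-0.028,-0.019,0.24,1],[0,0,-34.5,-0.028,-0.019,0.275,1],[0,0,-34.5,-0.028,-0.019,0.305,1],[0,0,-34.5,-0.028,-0.019,0.323,1],[0,0,-34.5,-0.028,-0.019,0.332,1],[0,0,-34.5,-0.028,-0.019,0.332,1],[0,0,-34.5,-0.028,-0.019,0.332,1],[0,0,-34.5,-0.028,-0.019,0.332,0.4],[0,0,-34.5,-0.028,-0.019,0.332,0.4],[0,0,-34.5,-0.028,-0.019,0.332,0.4],[0,0,-34.5,-0.028,-0.019,0.332,0.4],[0,0,-34.5,-0.028,-0.019,0.332,0.4],[0,0,-34.5,-0.028,-0.019,0.332,0.4],[0,0,-34.5,-0.028,-0.019,0.332,0.4]]'
python3 - <<'E'
from h import *
p=np.array(get_state()["ee_pos"]);x=np.array([np.cos(np.radians(115)),np.sin(np.radians(115))]);o=(np.array([.4325,-.2087])-p[:2])@x;print("jar ahead of TCP by",o)
go(sh(0,-.06-o,.2),80.5)
E
```

```text
time_s: 39.95
ee_pos: [0.4339, -0.2108, 0.018]
tcp_rot: [0.537, 0.844, 0.0, 0.001]
wrist_force: [0.5, 1.7, 5.9]
opening: 0.645
grip_force: 41.7
jar ahead of TCP by 0.0025214319259796486
turn [ 0.1  0.1 34.5] shift [ 0.0932  0.2076 -0.1818]
```

```bash
python3 -m crank '[[0,0,0,0,0,-0.04,0.4],[0,0,0,0,0,-0.09,0.4],[0,0,0,0,0,-0.14,0.4],[0,0,0,0,0,-0.182,0.4],[0,0,7,0.02,0.04,-0.182,0.4],[0,0,14,0.035,0.08,-0.182,0.4],[0,0,21,0.055,0.12,-0.182,0.4],[0,0,28,0.07,0.16,-0.182,0.4],[0,0,34.5,0.085,0.19,-0.182,0.4],[0,0,34.5,0.0932,0.2076,-0.182,0.4],[0,0,34.5,0.0932,0.2076,-0.182,0.4],[0,0,34.5,0.0932,0.2076,-0.182,0.4],[0,0,34.5,0.0932,0.2076,-0.182,0.4],[0,0,34.5,0.0932,0.2076,-0.182,0.4]]'
python3 - <<'E'
from h import *
s=get_state();print(s["ee_pos"],yawx());go(sh(0,-.0625,.092),80.5)
E
```

```text
time_s: 41.35
ee_pos: [0.5806, -0.0391, 0.1984]
tcp_rot: [0.763, 0.646, -0.0, -0.0]
wrist_force: [-0.6, -0.2, -0.7]
opening: 0.638
grip_force: 43.9
[ 0.58055214 -0.03911585  0.19844203] 80.48457354194487
turn [-0.  0. -0.] shift [0.0011 0.0016 0.1064]
```

```bash
python3 -m crank '[[0,0,0,0,0.0005,0.03,0.4],[0,0,0,0,0.0005,0.06,0.4],[0,0,0,0,0.0005,0.085,0.4],[0,0,0,0,0.0005,0.098,0.4],[0,0,0,0,0.0005,0.104,0.4],[0,0,0,0,0.0005,0.106,0.4],[0,0,0,0,0.0005,0.107,0.4],[0,0,0,0,0.0005,0.108,0.4],[0,0,0,0,0.0005,0.108,0.4],[0,0,0,0,0.0005,0.108,0.4]]';python3 -m crank '[[0,0,0,0,0,0.001,0.4],[0,0,0,0,0,0.0015,0.4],[0,0,0,0,0,0.0015,0.4]]'
python3 - <<'E'
from h import *
print(loc(get_state()["ee_pos"]))
E
```

```text
time_s: 42.35
ee_pos: [0.5825, -0.038, 0.0913]
tcp_rot: [0.763, 0.646, 0.0, 0.0]
wrist_force: [0.2, -0.7, -2.2]
opening: 0.643
grip_force: 44.0
time_s: 42.65
ee_pos: [0.5818, -0.038, 0.089]
tcp_rot: [0.763, 0.646, -0.0, -0.0]
wrist_force: [-0.2, 0.5, -1.8]
opening: 0.638
grip_force: 44.0
[-0.00040364 -0.0621888 ]
```

Near contact. I'll go down another half millimetre, release, back off and check everything.

```bash
python3 -m crank '[[0,0,0,0,0,0.0005,0.4],[0,0,0,0,0,0.001,0.4],[0,0,0,0,0,0.001,0.7],[0,0,0,0,0,0.001,0.8],[0,0,0,0,0,0.001,0.9],[0,0,0,0,0,0.001,0.9],[0,0,0,0,0,0.001,0.9],[0,0,0,0,0,-0.03,0.9],[0,0,0,0,0,-0.07,0.9],[0,0,0,0,0,-0.12,1],[0,0,0,-0.05,0,-0.17,1],[0,0,0,-0.1,0,-0.22,1],[0,0,0,-0.15,0,-0.26,1],[0,0,0,-0.15,0,-0.26,1],[0,0,0,-0.15,0,-0.26,1],[0,0,0,-0.15,0,-0.26,1]]'
python3 - <<'E'
from fit import *
w=get_image("wrist")
for o in jars("wrist",w,.07): print(loc(o[1]).round(4))
t=get_image("top")
for o in jars("top",t,.07): print(loc(o[1]).round(4))
s=get_image("scene");masks_of("scene","jar1")
v=np.zeros((560,640,3),np.uint8);v[:280]=cv2.resize(t["img"][120:300,110:510],(622,280))[:, :640] if 0 else cv2.resize(t["img"][125:300,110:510],(640,280));v[280:]=s["img"][130:410];cv2.imwrite("pics/end.png",v)
E
```

```text
time_s: 44.25
ee_pos: [0.5576, -0.1871, 0.3505]
tcp_rot: [0.764, 0.646, 0.001, 0.001]
wrist_force: [-0.4, 0.6, -1.3]
opening: 0.999
grip_force: 0.0
jar1 (0.94, [0.582, -0.036], np.float64(0.029)) 3464
[-0.0006 -0.0602]
jar1 (0.87, [0.5831, -0.0348], np.float64(0.148)) 399
jar1 (0.74, [0.6029, 0.0911], np.float64(0.058)) 446
jar1 (0.71, [0.5932, 0.0293], np.float64(0.052)) 468
[ 0.0003 -0.0589]
[-0.0009  0.0686]
[-0.0003  0.006 ]
```

View pics/end.png

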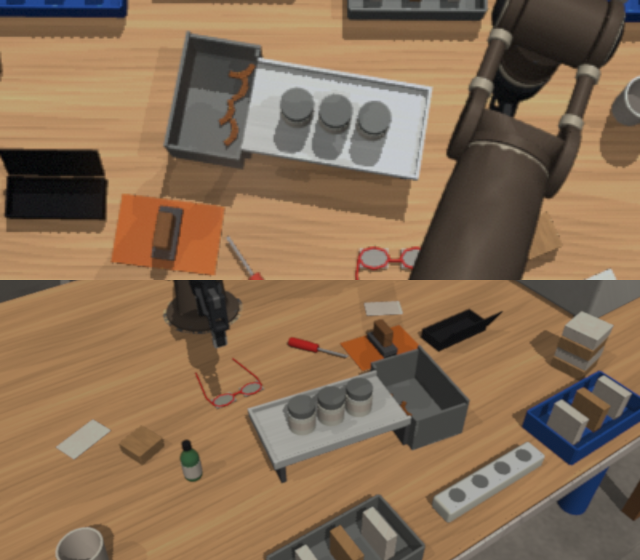

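All three jars stand in a row on the shelf: local x ≈ 0, y ≈ 0.067, 0.005 and -0.060, with gaps of 6–9 mm. The scraper is upright on the mat and all the chips are in the pan.

```bash
python3 -c "
from rig import *
print(hand_in())"
```

```text
the job is handed in; nothing more can be done
None
```

The job is done and handed in: all four offcuts are wiped into the pan, the scraper is back upright on the mat, and the three jars stand in a centred row on the shelf with gaps of about 6–9 mm.

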